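# Pulse spin on a microcentrifuge

## Robot

A 7-joint arm with a two-finger parallel gripper is mounted at the origin on the work surface. World frame = base frame: x ahead of the robot, y to its left, z up, the work surface at z = 0. Lengths are in m, angles in rad, forces in N, time in s.
With the tool pointing down it reaches from about 0.4 to 0.925 m from the base axis. Payload 4.1 kg.
Tool frame: the origin (TCP) lies on the mounting face of the last link; the fingertips stand 173 mm ahead of it and the grasp point (between the pads) lies 155 mm ahead of it; z points along the fingers, y is the line along which they close (so a half turn about z gives the same grasp; the last joint's range is limited). The gripper opens to 85 mm and grips with 20 to 120 N. Pads are 22 mm wide; open, the fingers measure 114 mm over their backs; the gripper's body (76 mm by 85 mm) begins 54 mm behind the grasp point. The pads swing forward as they close: fully open they stand 13 mm farther back than shut.
Start: joints at [-1.345, 0.398, 0.045, 1.537, -0.019, 1.207, -0.051], TCP at [0.207, 0.616, 0.405] pointing down, gripper open.
Joint ranges: [-2.82, 2.82], [-0.49, 2.23], [-1.37, 1.46], [0, 2.46], [-1.36, 4.5], [0.23, 2], [-2.94, 2.94]. Speed limits (rad/s): [2.57, 2.57, 3.14, 3.14, 3.14, 3.14, 3.14].

## Interface

Orientations are given as a unit quaternion [x, y, z, w].
In Python, from workcell import * gives the robot as it stands.
- The arm moves only by the tool step_arm, never from a script. Its arguments are lists of equal length, an entry for each row: "linear": the shift along the tool's x, y, z as a fraction of full scale, a list of three; "turn": the turn, a rotation vector about the tool's x, y, z as a fraction of full scale, a list of three. A call has 1 to 20 rows; each row shifts and turns the commanded pose from where the row before left it, along the tool's axes as they then stand; what a row does not reach is not made up. Full scale, the value 1, is 0.02 m for a shift and 0.08 rad for a turn. A row lasts 1/10 s, in which the tool goes at most 50 mm and 8.59 degrees, less where a joint would pass 70% of its speed; a pose out of reach is approached as far as the arm can. A call with a number of a shift or a turn outside -1 to 1 is refused whole. A call with a gripper value outside its range is refused whole. "jaw" is the opening, from -1 (shut) to 1 (fully open), set as the call begins (left out, the last holds). The fingers move at their own pace and stop on an object; the grip force is fixed at half the most. Time passes only in rows, so rows that do not move let the fingers close. It gives the time, the measured TCP pose, the force, the opening and the grip force at its end, in the units of the state.
- get_obs(): the state, without advancing time (a new reading comes with each control period).
- snapshot(name): name is "scene" or "top" or "wrist"; returns a dict with "image" (384x512x3 uint8, red, green, blue), "depth" (384x512 float32, m along the optical axis (not along the pixel's ray), 0 where there is no reading), "vfov" (degrees; the focal length in pixels is half the picture's height over the tangent of half this angle, whatever the lens; pixels are square), "cx", "cy" (the principal point, pixels), "position" and "attitude" of the camera in the world; the wrist camera has in their place "hand_eye" (4x4, takes a point from camera to tool coordinates, whose origin is the TCP and whose axes are the flange's). Camera axes: x right, y down, z forward; pixel columns grow to the right and rows downward; lengths in m; the calibration is good to about 2 mm. The wrist camera is an equidistant fisheye: a pixel r from the principal point sees the ray r / f radians off the axis. A picture is of the moment at which its call begins: read the wrist's pose just before it.
- job_done(): hands the job in; it is judged then, once.
Trained networks look in the newest picture that a camera, given by its name, has taken for a name from the list of things; names that differ only in an ending like _2 or _b are one class to them, and where a whole thing is asked for, a point or a joint stands for the part that bears it (a point fixed in the world has none). Each returns a list of dicts, best first, with "confidence" (0 to 1); they miss things now and then, are a little off and sometimes report something else, mostly with a low value. They report only what shows in the picture. A call takes as long as a camera call.
- regions_of(camera, name): "mask" (384x512 bool, what is visible of it) and "rect" ([left, top, width, height] in pixels, round what is visible of it).
The state is a dict: "time_s": time; "joints": joint angles; "joint_velocities": joint speeds; "effort": joint torques, N m; "eef_pos": TCP position; "tcp_rot": TCP orientation; "contact_force": force on the tool from outside, world axes, zero at the start; "wrist_torque": the same for the moment, N m; "width": finger opening in m; "grip_force": force on a finger pad.
Only numpy, scipy, OpenCV 4.12 (cv2) and the standard library are available. Lean on these libraries where they do the work, as an engineer would, in place of code of your own. Each camera call takes 0.05 s, during which the arm holds its last target. There are 200 camera calls.

## Task

Give the loaded microcentrifuge a quick pulse spin: switch it on by pressing the lower end of the black mains rocker at the right of its sloping front panel, then push the lid down until the latch catches and it stays shut, then hold the round pulse key in for at least three seconds and let it go. Only press and push with the fingertips: pick nothing up, press no other key, and leave the things standing round the machine where they are.

Things in the scene. Friction and masses are not known exactly. Their poses are not given: they have to be found in the camera images.
- machine: microcentrifuge, fixed to the bench: 280 mm deep, 230 wide, flat deck 120 mm high with a round chamber holding a loaded rotor. Origin under its centre; x points from its front to its back, y to its left seen from the front, z up. The front (x -140 mm) is turned towards the robot; there the panel slopes from 86 mm high at x -140 mm to 120 mm at x -55 mm
- panel: the sloping front panel, leaning 0.38 rad from level. Origin at the middle of its face; x up the slope to the lid, y left, z out of it. From right (-y) to left: black mains rocker (centre at y -88 mm), round pulse key (-42), wide oblong start key (+8), two small square keys (+53, +92), all at x about -10 mm; a display above the last three
- rocker (a joint): the mains rocker, rad: 0 = off (lower end up, upper end down), 0.34 = on (lower end down). It snaps over past the middle and stays. Pressed at its lower end it takes about 3 N
- rocker_end (a point): middle of the edge of the rocker's lower end, nearest the machine's front: the end to press for on. It moves with the rocker: off it stands 12 mm off the panel, on 6 mm. The rocker is 34 mm long up the slope, 22 mm wide, hinged at its middle, 16 mm up the slope from this edge
- lid (a joint): angle of the lid, rad: 0 = shut, grows as the front edge rises. Well open it stays where it is left; nearly shut it springs up to about 0.4 unless pushed right down to its stop (-0.012), where a spring latch under the front edge catches and holds it between -0.012 and 0.02. Force at the front edge: 2 to 4 N to move it, 5 to 9 N to push it into the latch, more only once on the stop
- lid_edge (a point): middle of the top front edge of the lid, on its flat outer face, on which it is pushed shut near this edge. Lid 180 mm from hinge to front edge, 190 mm wide, 10 mm thick, with a clear window. Moves with the lid; x points from this edge to the hinge, z out of the outer face
- lid_hinge (a point): middle of the lid's hinge line, which runs along the machine's y, 122 mm above the bench at the back. The lid's outer face lies 12 mm above this line when shut
- pulse (a joint): travel of the round pulse key, 20 mm diameter, m: 0 = out, 0.004 = fully in. It springs back when let go; it starts to move at 1.5 N and 5 N takes it fully in, 5 mm still standing off the panel; it counts as held in from 0.0025
- pulse_top (a point): centre of the face of the round pulse key, 20 mm diameter; 9 mm off the panel when out, moving with it. Its z axis points out of the panel (leaning 0.38 rad from vertical towards the machine's front), x up the slope, y to the left. The start key's near edge is 33 mm to the left, the rocker's 35 mm to the right
- start (a joint): travel of the oblong start key, 34 mm across the panel by 18 mm (not to be pressed), m: 0 = out, 0.004 = fully in. It springs back when let go
- start_top (a point): centre of the face of the oblong start key, 34 mm across the panel by 18 mm (not to be pressed); 9 mm off the panel when out, moving with it. Its z axis points out of the panel (leaning 0.38 rad from vertical towards the machine's front), x up the slope, y to the left
- minus (a joint): travel of the right one of two square 16 mm keys (not to be pressed), m: 0 = out, 0.004 = fully in. It springs back when let go
- minus_top (a point): centre of the face of the right one of two square 16 mm keys (not to be pressed); 9 mm off the panel when out, moving with it. Its z axis points out of the panel (leaning 0.38 rad from vertical towards the machine's front), x up the slope, y to the left
- plus (a joint): travel of the left one of two square 16 mm keys (not to be pressed), m: 0 = out, 0.004 = fully in. It springs back when let go
- plus_top (a point): centre of the face of the left one of two square 16 mm keys (not to be pressed); 9 mm off the panel when out, moving with it. Its z axis points out of the panel (leaning 0.38 rad from vertical towards the machine's front), x up the slope, y to the left
- tipbox: loose box of pipette tips, 122 x 82 x 66 mm, white below and blue above, origin under its centre; stands left of the machine; leave alone
- tuberack: loose purple rack of small tubes, 120 x 65 mm, 51 mm high, origin under its centre; stands right of the machine; leave alone
- bottle: loose amber reagent bottle, 48 mm diameter, 95 mm high, origin under its centre; by one front corner of the machine; leave alone
- conical: loose standing clear tube with a blue cap, 35 mm diameter at the cap, 114 mm high, origin under its centre; by the other front corner; leave alone
- pen: loose marker pen lying flat, 138 mm long, 13 mm thick, origin under its middle; in front of the machine; leave alone
- vial: loose small glass vial with a white cap, 22 mm diameter, 40 mm high, origin under its centre; in front of the machine; leave alone
- pipette: loose pipette lying flat, 275 mm long, about 26 mm high, origin under its middle; right of the tube rack; leave alone

How it is judged:
On the way, in this order (a step that is already met when the one before it is completed fails the run):
1. the mains rocker is on (over 0.25 rad) (value of joint rocker above 0.25 rad), for 0.2 s.
2. the lid is shut (under 0.03 rad) with the machine on (value of joint rocker above 0.25 rad and value of joint lid below 0.03 rad), for 0.2 s.
3. the pulse key is held in (over 0.0025 m) for 3 s with the lid shut and the machine on (all of step 2 and value of joint pulse above 0.0025 m), for 3 s.
At the end, for the whole second after the job is handed in: The rocker is on (over 0.25 rad), the lid has stayed latched shut (under 0.03 rad), the pulse key is out again (under 0.001 m) after being held in for 3 s, the other keys are out, and every loose thing is within 20 mm of where it stood (all of step 2 and value of joint each of pulse, start, minus, plus below 0.001 m and distance of each of tipbox, tuberack, bottle, conical, pen, vial, pipette from where it was at the start of the episode below 0.02 m); the robot touches nothing.
It fails at once if a key other than the pulse key is pressed (value of joint any of start, minus, plus above 0.002 m).
It fails at once if the pulse key is pressed while the machine is off or its lid is open (value of joint pulse above 0.002 m and (not (value of joint rocker above 0.25 rad) or not (value of joint lid below 0.03 rad))).
It fails at once if the lid is pushed down before the machine is switched on, or is lifted farther open (over 1.05 rad) ((not (value of joint rocker above 0.25 rad) and distance of lid_edge from where it was at the start of the episode above 0.03 m) or value of joint lid above 1.05 rad).
It fails at once if a thing standing round the machine is lifted, carried or pushed more than 20 mm (distance of any of tipbox, tuberack, bottle, conical, pen, vial, pipette from where it was at the start of the episode above 0.02 m).
It fails at once if the bottle, the capped tube or the vial is tipped over (angle between any of bottle, conical, vial's own z axis and vertical above 0.5 rad).
It also fails if it takes over 72 s, if anything falls off the work surface, if the arm or the gripper's body presses on something with over 40 N, if the wrist force passes 120 N, or if a joint passes its speed limit or range.

## Working session

There is one attempt and no reset: what is moved stays moved. The work goes in short steps, Python scripts to look and compute and a tool call to move; the robot and the scene stay as the last step left them, time stands still between calls to the robot, and variables do not carry over. Pictures are saved under pics/ and viewed, at most 10 in all, crops included, and the job is handed in when it is done.

Besides the shell and the picture viewer there is one more tool, called after "Request:" as a command line: name --argument value ..., lists and objects as JSON in quotes. step_arm: Moves the arm, as the interface text tells. Shift numbers are shares of 0.02 m and turn numbers shares of 0.08 rad, none past 1 either way. Its arguments: {"type":"object","properties":{"linear":{"type":"array"},"turn":{"type":"array"},"jaw":{"type":"number"}},"required":["linear","turn"]}

```bash
mkdir -p pics
cat > h.py <<'E'
from workcell import *
import numpy as np, cv2
from scipy.spatial.transform import Rotation as R
def rot(a):
    a=np.array(a); return a if a.shape==(3,3) else R.from_quat(a).as_matrix()
def cloud(s):
    h,w=s["depth"].shape; f=h/2/np.tan(np.radians(s["vfov"])/2)
    v,u=np.mgrid[:h,:w]; d=s["depth"]
    p=np.stack([(u-s["cx"])/f*d,(v-s["cy"])/f*d,d],-1)
    return p@rot(s["attitude"]).T+np.array(s["position"])
def save(s,n): cv2.imwrite("pics/"+n,s["image"][:,:,::-1])
E
python3 - <<'E'
from h import *
o=get_obs(); print(o)
for c in ["scene","top"]:
    s=snapshot(c); save(s,c+".png"); P=cloud(s); np.save(c+".npy",P)
    print(c,s["vfov"],s["position"],s["attitude"])
    for n in "machine panel rocker lid pulse start minus plus tipbox tuberack bottle conical pen vial pipette".split():
        for r in regions_of(c,n)[:1]:
            m=r["mask"]&(s["depth"]>0); q=P[m]
            if len(q): print(n,round(r["confidence"],2),r["rect"],np.median(q,0).round(3),np.percentile(q,2,0).round(3),np.percentile(q,98,0).round(3))
E
```

```text
{'time_s': 0.0, 'joints': array([-1.34500968,  0.39920168,  0.0450157 ,  1.5378626 , -0.01872421,
        1.20691405, -0.0507009 ]), 'joint_velocities': array([-0.00081331, -0.00024901,  0.00162237, -0.00138005,  0.00085684,
        0.00081963,  0.00165506]), 'effort': array([-9.12493597e-04, -4.75128472e+01,  1.36440475e+00, -2.54221737e+01,
        1.17316740e-02,  9.57043347e-03,  1.63348119e-05]), 'eef_pos': array([0.20727025, 0.6157595 , 0.40366424]), 'tcp_rot': array([ 1.61621416e-01,  9.86852346e-01, -9.76381541e-04, -1.05989743e-04]), 'contact_force': array([ 0.6206684 ,  0.68840788, -0.74271672]), 'wrist_torque': array([-0.00133767, -0.02846173, -0.00625912]), 'grip_force': 0.0, 'width': 0.0855257534618467}
scene 46.752092480928944 [ 0.55939838 -0.93419458  0.93184459] [ 0.91342013 -0.0026132   0.00344086 -0.40699508]
machine 0.86 [215.5, 129.6, 106.9, 133.9] [ 0.606 -0.113  0.111] [ 0.456 -0.171  0.014] [0.719 0.054 0.27 ]
panel 0.68 [214.6, 172.5, 34.5, 61.7] [ 0.49  -0.06   0.107] [ 0.451 -0.156  0.088] [0.529 0.054 0.12 ]
rocker 0.66 [221.8, 223.9, 8.9, 5.9] [ 0.476 -0.1
[... 1971 characters left out ...]
.2, 56.2, 38.8] [0.616 0.146 0.066] [0.575 0.089 0.018] [0.661 0.205 0.069]
tuberack 0.9 [338.1, 158.4, 55.8, 33.6] [ 0.614 -0.252  0.041] [ 0.58  -0.313  0.003] [ 0.65  -0.196  0.053]
bottle 0.61 [188.2, 218.7, 25.0, 24.5] [0.474 0.127 0.065] [ 0.451  0.11  -0.   ] [0.497 0.156 0.097]
conical 0.85 [335.5, 232.9, 23.8, 18.7] [ 0.455 -0.204  0.113] [ 0.441 -0.224  0.013] [ 0.469 -0.194  0.117]
pen 0.62 [231.9, 247.2, 57.0, 14.6] [ 0.418 -0.015  0.012] [ 0.407 -0.076 -0.001] [0.426 0.055 0.017]
vial 0.56 [302.7, 256.7, 9.0, 7.6] [ 0.416 -0.116  0.039] [ 0.406 -0.125  0.02 ] [ 0.424 -0.109  0.043]
pipette 0.75 [233.6, 224.5, 10.3, 6.3] [0.481 0.044 0.107] [0.474 0.037 0.103] [0.489 0.051 0.111]
```

Run:
```python
from h import *
a=cv2.imread("pics/scene.png")[110:330,180:340]; b=cv2.imread("pics/top.png")[90:280,150:420]
cv2.imwrite("pics/c.png",np.hstack([cv2.resize(a,(400,550),interpolation=2),cv2.resize(b,(400,281),interpolation=2).__class__ and cv2.copyMakeBorder(cv2.resize(b,(400,281),interpolation=2),0,269,0,0,0)]))
P=np.load("top.npy").reshape(-1,3); S=np.load("scene.npy").reshape(-1,3)
for n,Q in(("top",P),("scene",S)):
    q=Q[(Q[:,0]>.55)&(Q[:,0]<.78)&(abs(Q[:,1]+.05)<.12)]
    l=q[q[:,2]>.15]
    print(n,len(l),l.min(0),l.max(0))
    for z in np.arange(.13,.29,.015):
        t=l[abs(l[:,2]-z)<.006]
        if len(t)>3: print(z.round(3),len(t),np.percentile(t[:,0],[2,50,98]).round(3),np.percentile(t[:,1],[1,99]).round(3))
    d=Q[(abs(Q[:,2]-.12)<.004)&(Q[:,0]>.5)&(Q[:,0]<.75)&(abs(Q[:,1]+.05)<.14)]
    if len(d): print("deck",np.percentile(d,[1,99],0).round(3), cv2.minAreaRect(d[:,:2].astype(np.float32)))
    # panel plane + bottom front edge
    p=Q[(Q[:,0]>.46)&(Q[:,0]<.53)&(Q[:,1]>-.16)&(Q[:,1]<.06)&(Q[:,2]>.08)&(Q[:,2]<.118)]
    A=np.c_[p[:,:2],np.ones(len(p))]; k=np.ones(len(p),bool)
    for _ in range(6):
        c=np.linalg.lstsq(A[k],p[k,2],rcond=None)[0]; r=p[:,2]-A@c; k=r<.001
    print("panel z=",c.round(4),k.sum())
```

```text
top 3298 [ 0.60102283 -0.14869852  0.15001541] [0.7176762  0.04209925 0.27609498]
0.145 18 [0.707 0.71  0.715] [-0.138  0.03 ]
0.16 226 [0.697 0.703 0.712] [-0.146  0.038]
0.175 244 [0.687 0.693 0.702] [-0.147  0.038]
0.19 262 [0.675 0.682 0.691] [-0.145  0.038]
0.205 271 [0.664 0.671 0.679] [-0.145  0.037]
0.22 292 [0.654 0.66  0.67 ] [-0.146  0.038]
0.235 327 [0.643 0.649 0.658] [-0.145  0.038]
0.25 237 [0.601 0.639 0.647] [-0.146  0.04 ]
0.265 492 [0.616 0.629 0.637] [-0.144  0.04 ]
0.28 64 [0.618 0.623 0.627] [-0.137  0.038]
deck [[ 0.518 -0.166  0.116]
 [ 0.722  0.062  0.123]] ((0.6189714670181274, -0.05218227952718735), (0.23010531067848206, 0.21797282993793488), 88.10234069824219)
panel z= [ 0.3963 -0.012  -0.0929] 826
scene 1686 [ 0.60030965 -0.15168717  0.15003245] [0.71718912 0.04357423 0.27565168]
0.145 14 [0.703 0.711 0.717] [-0.147  0.032]
0.16 133 [0.696 0.703 0.713] [-0.151  0.033]
0.175 145 [0.683 0.692 0.7  ] [-0.151  0.035]
0.19 140 [0.672 0.68  0.689] [-0.15   0.033]
0.205 144 [0.661 0.67  0.679] [-0.15   0.033]
0.22 151 [0.653 0.659 0.668] [-0.149  0.035]
0.235 163 [0.64  0.648 0.656] [-0.15   0.034]
0.25 139 [0.601 0.638 0.647] [-0.15  0.04]
0.265 201 [0.615 0.628 0.636] [-0.148  0.033]
0.28 29 [0.617 0.621 0.626] [-0.147  0.037]
deck [[ 0.516 -0.17   0.116]
 [ 0.718  0.06   0.124]] ((0.6189013123512268, -0.05346524715423584), (0.23487453162670135, 0.21724383533000946), 88.22905731201172)
panel z= [ 0.3575  0.0318 -0.0737] 148
```

View pics/c.png

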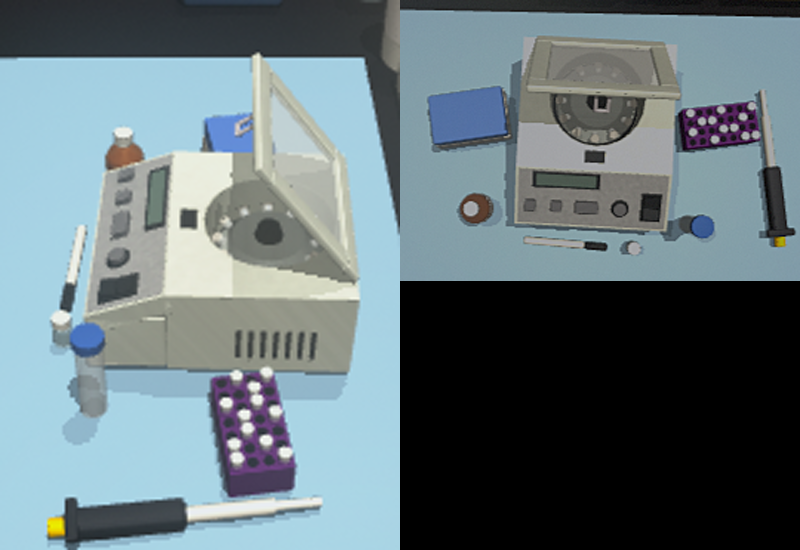

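Request:
step_arm --linear '[[0, 0, 0], [0, 0, 0], [0, 0, 0], [0, 0, 0], [-1, -1, 0], [-1, -1, 0], [-1, -1, 0], [-1, -1, 0], [-1, -1, 0], [-1, -1, 0], [-1, -1, 0], [-1, -1, 0], [-1, -1, 0], [-1, -1, 0], [-1, -1, 0], [-1, -1, 0], [0, -1, 0], [0, -1, 0], [0, -1, 0], [0, -1, 0]]' --turn '[[0, 0, -0.92], [0, 0, -0.92], [0, 0, -0.92], [0, 0, -0.92], [0, 0, 0], [0, 0, 0], [0, 0, 0], [0, 0, 0], [0, 0, 0], [0, 0, 0], [0, 0, 0], [0, 0, 0], [0, 0, 0], [0, 0, 0], [0, 0, 0], [0, 0, 0], [0, 0, 0], [0, 0, 0], [0, 0, 0], [0, 0, 0]]' --jaw -1

```text
time_s: 3.6
eef_pos: [0.4371, 0.2878, 0.4048]
tcp_rot: [0.015, 1.0, 0.0, -0.0]
contact_force: [-0.6, 0.0, 0.1]
width: 0.0
grip_force: 0.0
```

Request:
step_arm --linear '[[0, -1, 0], [0, -1, 0], [0, -1, 0], [0, -1, 0], [0, -1, 0], [0, -1, 0], [0, -1, 0], [0, -1, 0], [0, -1, 0], [0, -1, 0], [0, -1, 0], [0, -1, 0], [0, -1, 0], [0, -1, 0], [0, -1, 0], [0, -1, 0], [0, 0, 0], [0, 0, 0], [0, 0, 0], [0, 0, 0]]' --turn '[[0, 0, 0], [0, 0, 0], [0, 0, 0], [0, 0, 0], [0, 0, 0], [0, 0, 0], [0, 0, 0], [0, 0, 0], [0, 0, 0], [0, 0, 0], [0, 0, 0], [0, 0, 0], [0, 0, 0], [0, 0, 0], [0, 0, 0], [0, -0.95, 0], [0, -0.95, 0], [0, -0.95, 0], [0, -0.95, 0], [0, -0.95, 0]]'

```text
time_s: 5.6
eef_pos: [0.4273, -0.0317, 0.4047]
tcp_rot: [0.015, 0.982, -0.003, 0.19]
contact_force: [0.4, 0.1, 0.2]
width: 0.0002
grip_force: 0.0
```

```bash
cat >> h.py <<'E'
psi=-0.032; M=np.array([.589,-.0515,0]); RM=R.from_euler("z",psi).as_matrix(); a=.38
PX=np.array([np.cos(a),0,np.sin(a)]); PZ=np.array([-np.sin(a),0,np.cos(a)])
def pan(x,y,z): return M+RM@(np.array([-.0975,0,.103])+x*PX+np.array([0,y,0])+z*PZ)
def delta(tip):
    o=get_obs(); T=R.from_quat(o["tcp_rot"]).as_matrix(); t=o["eef_pos"]+T@[0,0,.173]
    print("t",round(o["time_s"],2),"tip",t.round(4),"z",T[:,2].round(3),"y",T[:,1].round(3),"F",np.round(o["contact_force"],1),"units",(T.T@(tip-t)/.02).round(2))
E
python3 - <<'E'
from h import *
print(pan(-.03,-.088,.03),pan(-.01,-.042,.009))
delta(pan(-.03,-.088,.03))
s=snapshot("wrist"); save(s,"w1.png"); print({k:v for k,v in s.items() if k not in("image","depth")})
E
```

```text
[ 0.4497668  -0.13508809  0.11973232] [ 0.47758768 -0.0899551   0.10764878]
t 5.6 tip [ 0.4919 -0.0336  0.2442] z [ 0.374 -0.011 -0.927] y [0.03 1.   0.  ] F [0.4 0.1 0.2] units [ 4.14 -5.14  5.04]
{'vfov': 65.70646984690485, 'cx': 250.378038951375, 'cy': 188.68160413498993, 'hand_eye': array([[-4.90015987e-04, -9.49427297e-01, -3.13986573e-01,
         8.13895124e-02],
       [ 9.99999722e-01, -2.88576744e-04, -6.88033284e-04,
         5.38243771e-05],
       [ 5.62628358e-04, -3.13986823e-01,  9.49427174e-01,
         3.06357468e-02],
       [ 0.00000000e+00,  0.00000000e+00,  0.00000000e+00,
         1.00000000e+00]])}
```

View pics/w1.png

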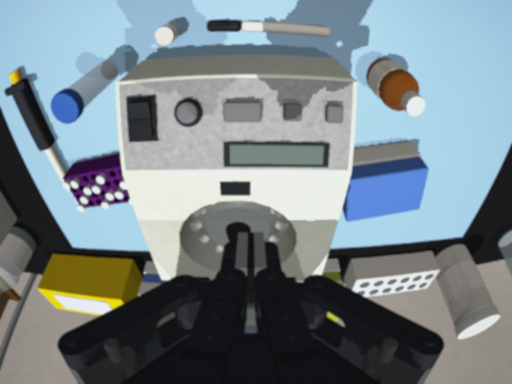

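Run:
```python
from h import *
o=get_obs(); T=R.from_quat(o["tcp_rot"]).as_matrix(); s=snapshot("wrist")
h,w=s["depth"].shape; f=h/2/np.tan(np.radians(s["vfov"])/2); v,u=np.mgrid[:h,:w]
x=u-s["cx"]; y=v-s["cy"]; r=np.hypot(x,y)+1e-9; k=np.tan(r/f)/r; d=s["depth"]
C=np.stack([x*k*d,y*k*d,d],-1); H=s["hand_eye"]; W=(C@H[:3,:3].T+H[:3,3])@T.T+o["eef_pos"]
for n in["rocker","pulse","start","minus","plus","vial","conical"]:
    for g in regions_of("wrist",n)[:1]:
        q=W[g["mask"]&(d>0)]; m=(q-M)@RM
        print(n,round(g["confidence"],2),g["rect"],"mach",np.median(m,0).round(4),np.percentile(m,2,0).round(4),np.percentile(m,98,0).round(4))
q=(W.reshape(-1,3)-M)@RM; q=q[(abs(q[:,1])<.09)&(abs(q[:,0]+.07)<.05)]
print("deck z",np.median(q[(q[:,0]>-.05)&(q[:,0]<-.03)],0).round(4),"panel ctr",np.median(q[(abs(q[:,0]+.0975)<.003)&(abs(q[:,1]+.065)<.006)],0).round(4))
print("expect pulse",((pan(-.01,-.042,.009)-M)@RM).round(4))
```

```text
rocker 0.79 [125.1, 104.2, 27.5, 32.8] mach [-0.1089 -0.088   0.1057] [-0.1252 -0.0991  0.1017] [-0.0937 -0.0776  0.1117]
pulse 0.6 [177.0, 97.6, 22.4, 27.1] mach [-0.1133 -0.0423  0.1065] [-0.1209 -0.0511  0.1009] [-0.1045 -0.0335  0.1099]
start 0.64 [223.8, 104.0, 39.4, 20.0] mach [-0.1129  0.0079  0.1065] [-0.1204 -0.0085  0.1009] [-0.1047  0.0242  0.1099]
minus 0.65 [283.2, 101.8, 20.6, 19.1] mach [-0.1129  0.051   0.1065] [-0.1198  0.0444  0.1005] [-0.106   0.0588  0.1097]
plus 0.65 [326.4, 105.9, 17.2, 15.9] mach [-0.1134  0.0902  0.1062] [-0.1195  0.0831  0.0961] [-0.1052  0.0984  0.1094]
vial 0.84 [151.4, 20.2, 34.8, 24.3] mach [-0.1747 -0.0704  0.0391] [-0.1831 -0.0829  0.0026] [-0.1638 -0.0635  0.0415]
conical 0.76 [51.2, 60.5, 66.3, 62.7] mach [-0.1351 -0.1546  0.0896] [-0.1458 -0.1761  0.0043] [-0.1174 -0.1479  0.1149]
deck z [-0.0404  0.0016  0.1199] panel ctr [-0.0977 -0.0645  0.1038]
expect pulse [-0.1101 -0.042   0.1076]
```

Request:
step_arm --linear '[[0.6, -0.74, 0.5], [0.6, -0.74, 0.5], [0.6, -0.74, 0.5], [0.6, -0.74, 0.5], [0.6, -0.74, 0.5], [0.6, -0.74, 0.5], [0.6, -0.74, 0.5], [0, 0, 0.75], [0, 0, 0.75], [0, 0, 0]]' --turn '[[0, 0, 0], [0, 0, 0], [0, 0, 0], [0, 0, 0], [0, 0, 0], [0, 0, 0], [0, 0, 0], [0, 0, 0], [0, 0, 0], [0, 0, 0]]'

```text
time_s: 7.05
eef_pos: [0.3838, -0.1331, 0.2794]
tcp_rot: [0.015, 0.982, -0.003, 0.187]
contact_force: [-0.6, -0.7, 0.1]
width: -0.0001
grip_force: 0.0
```

Run:
```python
from h import *
delta(pan(-.03,-.088,.008))
s=snapshot("wrist"); save(s,"w2.png")
```

```text
t 7.05 tip [ 0.4473 -0.1353  0.1185] z [ 0.367 -0.012 -0.93 ] y [ 0.031  1.    -0.001] F [-0.6 -0.7  0.1] units [-0.14  0.01  1.09]
```

View pics/w2.png

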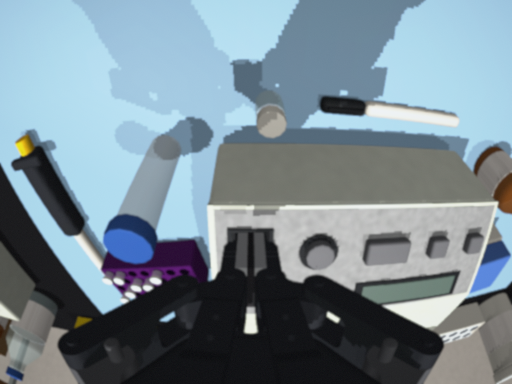

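Request:
step_arm --linear '[[-0.1, 0, 0.3], [0, 0, 0.3], [0, 0, 0.2], [0, 0, 0.15], [0, 0, 0.15], [0, 0, 0.1], [0, 0, 0]]' --turn '[[0, 0, 0], [0, 0, 0], [0, 0, 0], [0, 0, 0], [0, 0, 0], [0, 0, 0], [0, 0, 0]]'

```text
time_s: 7.8
eef_pos: [0.3947, -0.1336, 0.2591]
tcp_rot: [0.015, 0.982, -0.003, 0.189]
contact_force: [1.8, -0.3, 0.5]
width: 0.0002
grip_force: 0.0
```

Run:
```python
from h import *
delta(pan(-.03,-.088,.006))
```

```text
t 7.8 tip [ 0.4589 -0.1355  0.0985] z [ 0.371 -0.011 -0.929] y [0.03 1.   0.  ] F [ 1.8 -0.3  0.5] units [0.03 0.01 0.04]
```

Request:
step_arm --linear '[[0, 0, 0.1], [0, 0, 0.1], [0, 0, 0]]' --turn '[[0, 0, 0], [0, 0, 0], [0, 0, 0]]'

```text
time_s: 8.1
eef_pos: [0.3955, -0.1346, 0.2574]
tcp_rot: [0.016, 0.982, -0.0, 0.189]
contact_force: [-29.6, 4.8, 48.6]
width: 0.0
grip_force: 28.5
```

Run:
```python
from h import *
delta(pan(-.03,-.088,.003))
```

```text
t 8.1 tip [ 0.4598 -0.1357  0.0968] z [ 0.372 -0.006 -0.928] y [0.032 0.999 0.006] F [-29.6   4.8  48.6] units [0.04 0.01 0.1 ]
```

Request:
step_arm --linear '[[0, 0, -0.5], [0, 0, -1], [0, 0, -1], [0, 0, -1], [0, 0, -1], [0, 0, -1], [0, 0, -1], [0, 0, 0]]' --turn '[[0, 0, 0], [0, 0, 0], [0, 0, 0], [0, 0, 0], [0, 0, 0], [0, 0, 0], [0, 0, 0], [0, 0, 0]]'

```text
time_s: 8.9
eef_pos: [0.3481, -0.1326, 0.3784]
tcp_rot: [0.015, 0.981, -0.002, 0.192]
contact_force: [0.9, -0.4, -0.5]
width: -0.0002
grip_force: 0.0
```

Run:
```python
from h import *
P=None
delta(M+RM@np.array([.06,0,.33]))
s=snapshot("scene"); P=cloud(s)
for g in regions_of("scene","rocker")[:1]:
    m=g["mask"]&(s["depth"]>0); q=(P[m]-M)@RM-[-.0975,0,.103]
    px=q@PX; pz=q@PZ
    for lo in np.arange(-.03,.012,.006):
        k=(px>=lo)&(px<lo+.006)
        if k.sum(): print(lo.round(3),k.sum(),np.median(pz[k]).round(4))
i=s["image"][170:250,190:270]; w=snapshot("wrist")["image"]
j=w[180:330,150:400] if 0 else w[60:260,120:380]
cv2.imwrite("pics/c2.png",np.hstack([cv2.resize(i,(400,400),interpolation=2),cv2.resize(j,(400,400))])[:,:,::-1])
```

```text
t 8.9 tip [ 0.4133 -0.1344  0.2181] z [ 0.376 -0.01  -0.926] y [0.03  1.    0.001] F [ 0.9 -0.4 -0.5] units [-12.9    4.41  -0.79]
-0.024 6 0.0087
-0.018 17 0.0096
-0.012 16 0.0097
-0.006 15 0.0087
```

View pics/c2.png

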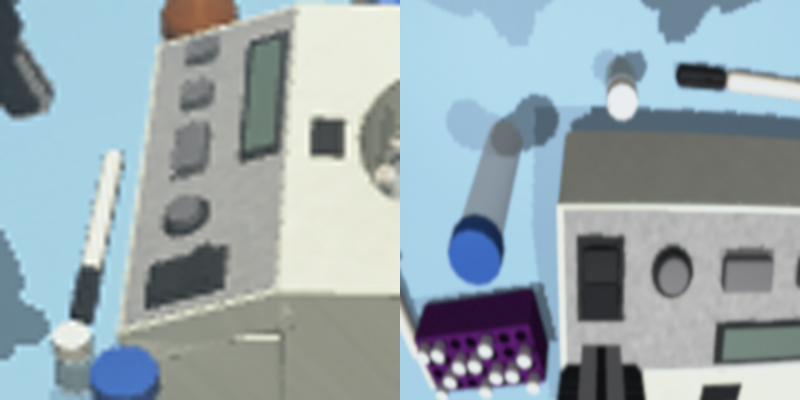

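```bash
cat >> h.py <<'E'
def wcloud():
    o=get_obs(); T=R.from_quat(o["tcp_rot"]).as_matrix(); s=snapshot("wrist")
    h,w=s["depth"].shape; f=h/2/np.tan(np.radians(s["vfov"])/2); v,u=np.mgrid[:h,:w]
    x=u-s["cx"]; y=v-s["cy"]; r=np.hypot(x,y)+1e-9; k=np.tan(r/f)/r; d=s["depth"]
    C=np.stack([x*k*d,y*k*d,d],-1); H=s["hand_eye"]
    return s,(C@H[:3,:3].T+H[:3,3])@T.T+o["eef_pos"]
E
python3 - <<'E'
from h import *
s,W=wcloud(); S=snapshot("top"); Q=cloud(S)
for n,P in(("wrist",W),("top",Q),("top0",np.load("top.npy")),("scene",cloud(snapshot("scene"))),("scene0",np.load("scene.npy"))):
    q=(P.reshape(-1,3)-M)@RM-[-.0975,0,.103]; q=q[abs(q[:,1]+.088)<.008]
    px=q@PX; pz=q@PZ
    print(n,[(lo.round(3),int(k.sum()),(1000*np.median(pz[k])).round(1)) for lo in np.arange(-.04,.02,.005) for k in [(px>=lo)&(px<lo+.005)&(abs(pz)<.03)] if k.sum()])
E
```

```text
wrist [(np.float64(-0.04), 80, np.float64(0.7)), (np.float64(-0.035), 96, np.float64(0.9)), (np.float64(-0.03), 96, np.float64(3.3)), (np.float64(-0.025), 80, np.float64(6.3)), (np.float64(-0.02), 80, np.float64(6.2)), (np.float64(-0.015), 75, np.float64(6.2)), (np.float64(-0.01), 85, np.float64(6.7)), (np.float64(-0.005), 88, np.float64(8.5)), (np.float64(-0.0), 91, np.float64(10.2)), (np.float64(0.005), 29, np.float64(11.5)), (np.float64(0.01), 45, np.float64(2.4)), (np.float64(0.015), 71, np.float64(0.7))]
top [(np.float64(-0.04), 15, np.float64(1.2)), (np.float64(-0.035), 15, np.float64(1.4)), (np.float64(-0.03), 10, np.float64(3.7)), (np.float64(-0.025), 15, np.float64(6.4)), (np.float64(-0.02), 16, np.float64(6.3)), (np.float64(-0.015), 16, np.float64(6.0)), (np.float64(-0.01), 12, np.float64(6.8)), (np.float64(-0.005), 14, np.float64(7.7)), (np.float64(-0.0), 16, np.float64(10.3)), (np.float64(0.005), 24, np.float64(8.7)), (np.float64(0.01), 21, np.float64(1.9)), (np.float64(0.015), 17, np.float64(0.4))]
top0 [(np.float64(-0.04), 15, np.float64(1.4)), (np.float64(-0.035), 14, 
[... 750 characters left out ...]
-0.005), 4, np.float64(9.7)), (np.float64(-0.0), 8, np.float64(11.0)), (np.float64(0.005), 13, np.float64(4.8)), (np.float64(0.01), 9, np.float64(3.8)), (np.float64(0.015), 8, np.float64(1.0))]
scene0 [(np.float64(-0.04), 6, np.float64(0.9)), (np.float64(-0.035), 7, np.float64(1.2)), (np.float64(-0.03), 2, np.float64(4.5)), (np.float64(-0.025), 9, np.float64(11.2)), (np.float64(-0.02), 10, np.float64(10.0)), (np.float64(-0.015), 10, np.float64(8.5)), (np.float64(-0.01), 8, np.float64(6.7)), (np.float64(-0.005), 8, np.float64(6.7)), (np.float64(-0.0), 10, np.float64(6.4)), (np.float64(0.005), 9, np.float64(4.5)), (np.float64(0.01), 7, np.float64(3.2)), (np.float64(0.015), 9, np.float64(0.6))]
```

Request:
step_arm --linear '[[-0.5, 0.3, -1], [-0.5, 0.3, -1], [-0.5, 0.3, -1], [-1, 0.3, 0], [-1, 0.3, 0], [-1, 0.3, 0], [-1, 0.3, 0], [-1, 0.3, 0], [-1, 0.3, 0], [-1, 0.3, 0], [-1, 0.3, 0], [-1, 0.3, 0], [-1, 0.3, 0], [-1, 0.3, 0], [-1, 0.2, 0], [-0.5, 0, 0], [0, 0, 0], [0, 0, 0], [0, 0, 0], [0, 0, 0]]' --turn '[[0, 0, 0], [0, 0, 0], [0, 0, 0], [0, 0, 0], [0, 0, 0], [0, 0, 0], [0, 0, 0], [0, 0, 0], [0, 0, 0], [0, 0, 0], [0, 0, 0], [0, 0, 0], [0, 0, 0], [0, 0.48, 0], [0, 0.8, 0], [0, 0.8, 0], [0, 0.9, 0], [0, 0.9, 0], [0, 0.9, 0], [0, 0, 0]]'

```text
time_s: 11.2
eef_pos: [0.59, -0.0508, 0.5321]
tcp_rot: [0.015, 1.0, -0.001, -0.003]
contact_force: [1.4, -0.4, -0.2]
width: 0.0
grip_force: 0.0
```

Run:
```python
from h import *
hx=.723-.589
for th in(.957,.75,.5,.25,0,-.012):
    for d in (.18,.16): print(th,d,(M+RM@np.array([hx-d*np.cos(th)+.012*np.sin(th),0,.122+d*np.sin(th)+.012*np.cos(th)])).round(4))
delta(np.array([.658,-.054,.28]))
```

```text
0.957 0.18 [ 0.6291 -0.0528  0.2761]
0.957 0.16 [ 0.6406 -0.0532  0.2597]
0.75 0.18 [ 0.5995 -0.0518  0.2535]
0.75 0.16 [ 0.6141 -0.0523  0.2398]
0.5 0.18 [ 0.5708 -0.0509  0.2188]
0.5 0.16 [ 0.5883 -0.0515  0.2092]
0.25 0.18 [ 0.5516 -0.0503  0.1782]
0.25 0.16 [ 0.571  -0.0509  0.1732]
0 0.18 [ 0.543 -0.05   0.134]
0 0.16 [ 0.563  -0.0507  0.134 ]
-0.012 0.18 [ 0.5429 -0.05    0.1318]
-0.012 0.16 [ 0.5629 -0.0507  0.1321]
t 11.2 tip [ 0.5891 -0.051   0.3591] z [-0.005 -0.001 -1.   ] y [ 0.03   1.    -0.001] F [ 1.4 -0.4 -0.2] units [-3.47 -0.04  3.94]
```

Request:
step_arm --linear '[[-1, 0, 0], [-1, 0, 0], [-1, 0, 0], [-1, 0, 0], [-0.1, 0, 1], [0, 0, 1], [0, 0, 1], [0, 0, 1], [0, 0, 0.85], [0, 0, 0]]' --turn '[[0, 0, 0], [0, 0, 0], [0, 0, 0], [0, 0, 0], [0, 0, 0], [0, 0, 0], [0, 0, 0], [0, 0, 0], [0, 0, 0], [0, 0, 0]]'

```text
time_s: 12.2
eef_pos: [0.6699, -0.0532, 0.4333]
tcp_rot: [0.015, 1.0, 0.0, -0.004]
contact_force: [-0.6, 0.2, -0.0]
width: -0.0
grip_force: 0.0
```

Run:
```python
from h import *
delta(np.array([.652,-.053,.26]))
save(snapshot("scene"),"s3.png")
i=cv2.imread("pics/s3.png")[60:280,180:400]; cv2.imwrite("pics/s3c.png",cv2.resize(i,(600,600),interpolation=2))
```

```text
t 12.2 tip [ 0.6686 -0.0532  0.2603] z [-0.007  0.    -1.   ] y [ 0.03  1.   -0.  ] F [-0.6  0.2 -0. ] units [ 0.83 -0.02  0.02]
```

View pics/s3c.png

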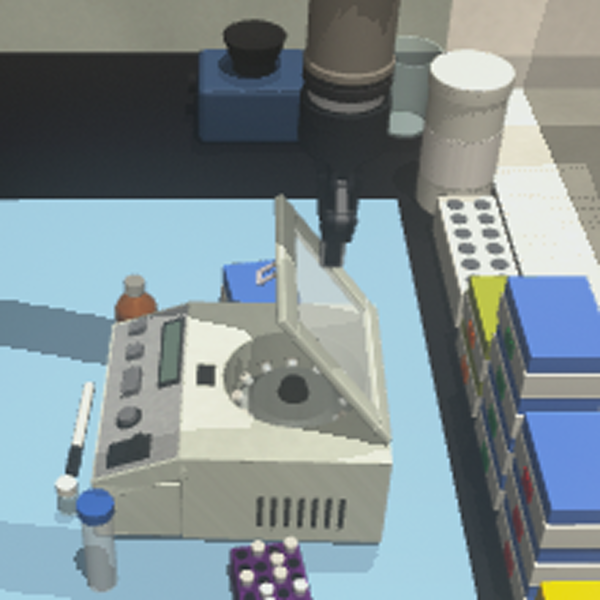

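Request:
step_arm --linear '[[0.4, 0, 0], [0.42, 0, 0.05], [0.35, 0, 0.2], [0.34, 0, 0.22], [0.33, 0, 0.27], [0.33, 0, 0.3], [0.33, 0, 0.35], [0.33, 0, 0.38], [0.32, 0, 0.4], [0.32, 0, 0.42], [0.25, 0, 0.43], [0.22, 0, 0.45], [0.2, 0, 0.46], [0.18, 0, 0.46], [0, 0, 0]]' --turn '[[0, 0, 0], [0, 0, 0], [0, 0, 0], [0, 0, 0], [0, 0, 0], [0, 0, 0], [0, 0, 0], [0, 0, 0], [0, 0, 0], [0, 0, 0], [0, 0, 0], [0, 0, 0], [0, 0, 0], [0, 0, 0], [0, 0, 0]]'

```text
time_s: 13.75
eef_pos: [0.5832, -0.0512, 0.3475]
tcp_rot: [0.015, 1.0, -0.0, -0.002]
contact_force: [-0.0, -0.0, 0.4]
width: -0.0002
grip_force: 0.2
```

Run:
```python
from h import *
delta(np.array([.572,-.05,.134]))
save(snapshot("scene"),"s4.png")
i=cv2.imread("pics/s4.png")[60:280,180:400]; cv2.imwrite("pics/s4c.png",cv2.resize(i,(600,600),interpolation=2))
```

```text
t 13.75 tip [ 0.5824 -0.0512  0.1745] z [-0.005 -0.    -1.   ] y [ 0.03  1.   -0.  ] F [-0.  -0.   0.4] units [0.51 0.04 2.03]
```

View pics/s4c.png

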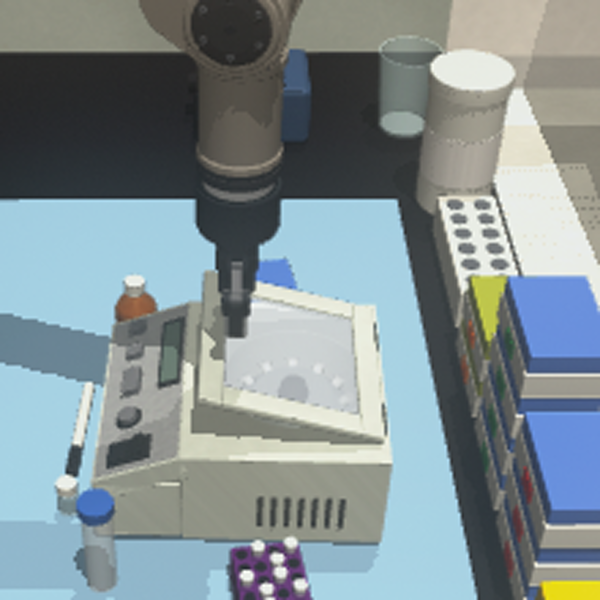

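Request:
step_arm --linear '[[0.15, 0, 0.4], [0.12, 0, 0.4], [0.1, 0, 0.4], [0.08, 0, 0.4], [0.05, 0, 0.25], [0, 0, 0.1], [0, 0, 0.08], [0, 0, 0]]' --turn '[[0, 0, 0], [0, 0, 0], [0, 0, 0], [0, 0, 0], [0, 0, 0], [0, 0, 0], [0, 0, 0], [0, 0, 0]]'

```text
time_s: 14.6
eef_pos: [0.5738, -0.0509, 0.3082]
tcp_rot: [0.015, 1.0, 0.0, -0.001]
contact_force: [2.4, -0.8, 1.4]
width: 0.0
grip_force: 1.1
```

Request:
step_arm --linear '[[0, 0, 0.05], [0, 0, 0.05], [0, 0, 0]]' --turn '[[0, 0, 0], [0, 0, 0], [0, 0, 0]]'

```text
time_s: 14.9
eef_pos: [0.5737, -0.051, 0.3064]
tcp_rot: [0.015, 1.0, 0.0, -0.002]
contact_force: [1.0, 0.8, 2.4]
width: 0.0002
grip_force: 1.1
```

Request:
step_arm --linear '[[0, 0, 0.05], [0, 0, 0.05], [0, 0, 0]]' --turn '[[0, 0, 0], [0, 0, 0], [0, 0, 0]]'

```text
time_s: 15.2
eef_pos: [0.5737, -0.0511, 0.3056]
tcp_rot: [0.015, 1.0, 0.0, -0.002]
contact_force: [-1.6, 1.1, 9.8]
width: 0.0001
grip_force: 5.2
```

Request:
step_arm --linear '[[0, 0, 0.05], [0, 0, 0]]' --turn '[[0, 0, 0], [0, 0, 0]]'

```text
time_s: 15.4
eef_pos: [0.5737, -0.0512, 0.3055]
tcp_rot: [0.015, 1.0, 0.001, -0.002]
contact_force: [-4.6, 0.3, 15.8]
width: -0.0001
grip_force: 7.9
```

Request:
step_arm --linear '[[0, 0, 0.05], [0, 0, 0]]' --turn '[[0, 0, 0], [0, 0, 0]]'

```text
time_s: 15.6
eef_pos: [0.5737, -0.0513, 0.3054]
tcp_rot: [0.015, 1.0, 0.001, -0.002]
contact_force: [-6.6, 1.0, 19.7]
width: 0.0002
grip_force: 10.6
```

Request:
step_arm --linear '[[0, 0, 0.07], [0, 0, 0.07], [0, 0, 0]]' --turn '[[0, 0, 0], [0, 0, 0], [0, 0, 0]]'

```text
time_s: 15.9
eef_pos: [0.5738, -0.0516, 0.3051]
tcp_rot: [0.016, 1.0, 0.002, -0.002]
contact_force: [-12.7, 2.5, 36.6]
width: -0.0003
grip_force: 18.4
```

Request:
step_arm --linear '[[0, 0, -0.3], [0, 0, -0.5], [0, 0, -0.8], [0, 0, -0.8], [0, 0, -0.8], [0, 0, -0.8], [0, 0, 0]]' --turn '[[0, 0, 0], [0, 0, 0], [0, 0, 0], [0, 0, 0], [0, 0, 0], [0, 0, 0], [0, 0, 0]]'

```text
time_s: 16.6
eef_pos: [0.5743, -0.0512, 0.3811]
tcp_rot: [0.015, 1.0, 0.0, -0.0]
contact_force: [0.3, 0.4, 0.0]
width: -0.0004
grip_force: 0.0
```

Run:
```python
from h import *
delta(pan(-.01,-.042,.04))
for n in("scene","top"):
    s=snapshot(n); P=(cloud(s).reshape(-1,3)-M)@RM
    for a0,b0 in((-.04,-.02),(.09,.12)):
        k=(P[:,0]>a0)&(P[:,0]<b0)&(P[:,1]<-.055)&(P[:,1]>-.085)&(P[:,2]<.2); print(n,a0,k.sum(),np.median(P[k,2]).round(4))
    if n=="scene": cv2.imwrite("pics/s5.png",cv2.resize(s["image"][60:280,180:400,::-1],(600,600),interpolation=2))
```

```text
t 16.6 tip [ 0.5742 -0.0512  0.2081] z [-0.  0. -1.] y [0.03 1.   0.  ] F [0.3 0.4 0. ] units [ 5.34 -2.08  3.59]
scene -0.04 61 0.1355
scene 0.09 86 0.134
top -0.04 0 nan
top 0.09 0 nan
  return _methods._mean(a, axis=axis, dtype=dtype,
  ret = ret.dtype.type(ret / rcount)
```

View pics/s5.png

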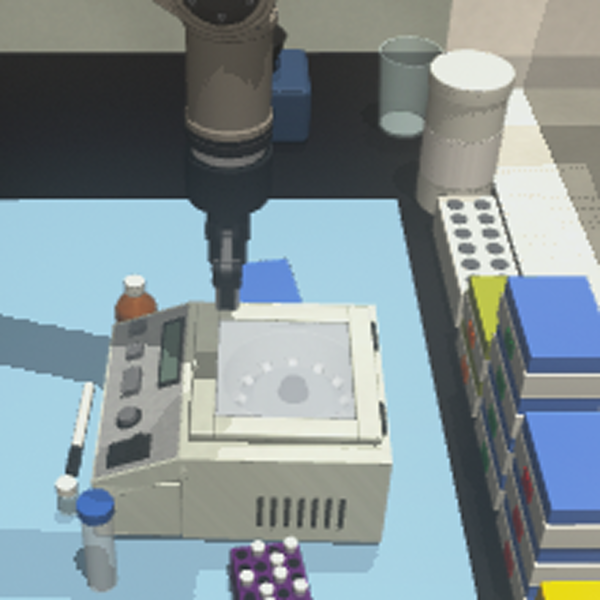

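Request:
step_arm --linear '[[1, -0.25, 0], [1, -0.25, 0], [1, -0.25, 0], [1, -0.25, 0], [1, -0.25, 0], [1, -0.25, 0], [1, -0.25, 0], [1, -0.25, 0], [0, 0, 0], [0, 0, 0], [0, 0, 0], [0, 0, 0], [0, 0, 0], [0, 0, 0]]' --turn '[[0, 0, 0], [0, 0, 0], [0, 0, 0], [0, 0, 0], [0, 0, 0], [0, 0, 0], [0, 0, 0], [0, 0, 0], [0, -0.95, 0], [0, -0.95, 0], [0, -0.95, 0], [0, -0.95, 0], [0, -0.95, 0], [0, 0, 0]]'

```text
time_s: 18.1
eef_pos: [0.4114, -0.086, 0.3787]
tcp_rot: [0.015, 0.982, -0.003, 0.186]
contact_force: [-1.1, -0.3, 0.2]
width: 0.0
grip_force: 0.0
```

Run:
```python
from h import *
delta(pan(-.011,-.042,.03))
```

```text
t 18.1 tip [ 0.4747 -0.0878  0.2177] z [ 0.366 -0.011 -0.931] y [0.03 1.   0.  ] F [-1.1 -0.3  0.2] units [ 1.93 -0.1   4.13]
```

Request:
step_arm --linear '[[0.64, -0.1, 0.8], [0.64, 0, 0.8], [0.64, 0, 0.8], [0, 0, 0.8], [0, 0, 0.6], [0, 0, 0.3], [0, 0, 0]]' --turn '[[0, 0, 0], [0, 0, 0], [0, 0, 0], [0, 0, 0], [0, 0, 0], [0, 0, 0], [0, 0, 0]]'

```text
time_s: 18.8
eef_pos: [0.407, -0.0877, 0.2884]
tcp_rot: [0.015, 0.983, -0.003, 0.185]
contact_force: [0.1, -0.6, 0.6]
width: -0.0
grip_force: 0.0
```

Run:
```python
from h import *
delta(pan(-.011,-.042,.009))
s=snapshot("wrist"); save(s,"w4.png")
```

```text
t 18.8 tip [ 0.4699 -0.0898  0.1273] z [ 0.364 -0.012 -0.931] y [ 0.03   1.    -0.001] F [ 0.1 -0.6  0.6] units [0.05 0.   1.05]
```

View pics/w4.png

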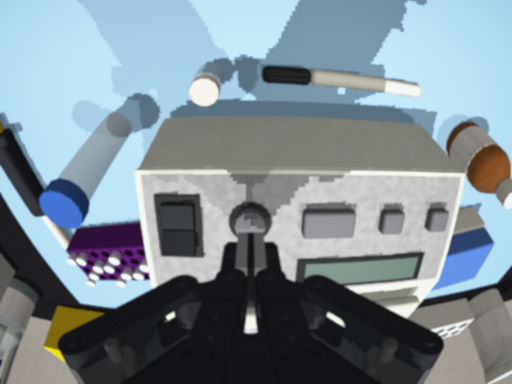

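Request:
step_arm --linear '[[0, 0, 0.4], [0, 0, 0.3], [0, 0, 0.25], [0, 0, 0.1], [0, 0, 0]]' --turn '[[0, 0, 0], [0, 0, 0], [0, 0, 0], [0, 0, 0], [0, 0, 0]]'

```text
time_s: 19.35
eef_pos: [0.4151, -0.0882, 0.2703]
tcp_rot: [0.015, 0.982, -0.003, 0.187]
contact_force: [-1.1, -0.2, 0.2]
width: -0.0002
grip_force: 0.0
```

Request:
step_arm --linear '[[0, 0, 0.07], [0, 0, 0.07], [0, 0, 0]]' --turn '[[0, 0, 0], [0, 0, 0], [0, 0, 0]]'

```text
time_s: 19.65
eef_pos: [0.4163, -0.0883, 0.2679]
tcp_rot: [0.015, 0.982, -0.003, 0.188]
contact_force: [-0.8, 0.5, 3.8]
width: 0.0001
grip_force: 1.5
```

Run:
```python
from h import *
delta(pan(-.011,-.042,.005))
```

```text
t 19.65 tip [ 0.4801 -0.0901  0.1071] z [ 0.369 -0.011 -0.929] y [0.03 1.   0.  ] F [-0.8  0.5  3.8] units [0.16 0.01 0.13]
```

Request:
step_arm --linear '[[0, 0, 0.06], [0, 0, 0.06], [0, 0, 0]]' --turn '[[0, 0, 0], [0, 0, 0], [0, 0, 0]]'

```text
time_s: 19.95
eef_pos: [0.4171, -0.0884, 0.2659]
tcp_rot: [0.015, 0.982, -0.002, 0.188]
contact_force: [-5.6, 0.5, 10.2]
width: -0.0001
grip_force: 5.8
```

Request:
step_arm --linear '[[0, 0, 0.05], [0, 0, 0]]' --turn '[[0, 0, 0], [0, 0, 0]]'

```text
time_s: 20.15
eef_pos: [0.4173, -0.0886, 0.2656]
tcp_rot: [0.015, 0.982, -0.002, 0.188]
contact_force: [-13.7, 1.3, 24.2]
width: 0.0002
grip_force: 14.1
```

Request:
step_arm --linear '[[0, 0, 0], [0, 0, 0], [0, 0, 0], [0, 0, 0], [0, 0, 0], [0, 0, 0], [0, 0, 0], [0, 0, 0], [0, 0, 0], [0, 0, 0], [0, 0, 0], [0, 0, 0], [0, 0, 0], [0, 0, 0], [0, 0, 0], [0, 0, 0], [0, 0, 0], [0, 0, 0], [0, 0, 0], [0, 0, 0]]' --turn '[[0, 0, 0], [0, 0, 0], [0, 0, 0], [0, 0, 0], [0, 0, 0], [0, 0, 0], [0, 0, 0], [0, 0, 0], [0, 0, 0], [0, 0, 0], [0, 0, 0], [0, 0, 0], [0, 0, 0], [0, 0, 0], [0, 0, 0], [0, 0, 0], [0, 0, 0], [0, 0, 0], [0, 0, 0], [0, 0, 0]]'

```text
time_s: 22.15
eef_pos: [0.4173, -0.0886, 0.2656]
tcp_rot: [0.015, 0.982, -0.002, 0.188]
contact_force: [-14.1, 0.8, 23.9]
width: -0.0001
grip_force: 13.7
```

Request:
step_arm --linear '[[0, 0, 0], [0, 0, 0], [0, 0, 0], [0, 0, 0], [0, 0, 0], [0, 0, 0], [0, 0, 0], [0, 0, 0], [0, 0, 0], [0, 0, 0], [0, 0, 0], [0, 0, 0], [0, 0, 0], [0, 0, 0], [0, 0, 0], [0, 0, 0], [0, 0, 0], [0, 0, 0], [0, 0, 0], [0, 0, 0]]' --turn '[[0, 0, 0], [0, 0, 0], [0, 0, 0], [0, 0, 0], [0, 0, 0], [0, 0, 0], [0, 0, 0], [0, 0, 0], [0, 0, 0], [0, 0, 0], [0, 0, 0], [0, 0, 0], [0, 0, 0], [0, 0, 0], [0, 0, 0], [0, 0, 0], [0, 0, 0], [0, 0, 0], [0, 0, 0], [0, 0, 0]]'

```text
time_s: 24.15
eef_pos: [0.4173, -0.0886, 0.2656]
tcp_rot: [0.015, 0.982, -0.002, 0.188]
contact_force: [-14.8, 0.8, 24.7]
width: -0.0002
grip_force: 13.7
```

Request:
step_arm --linear '[[0, 0, -0.5], [0, 0, -1], [0, 0, -1], [0, 0, -1], [0, 0, -1], [0, 0, 0], [0, 0, 0], [0, 0, 0]]' --turn '[[0, 0, 0], [0, 0, 0], [0, 0, 0], [0, 0, 0], [0, 0, 0], [0, 0, 0], [0, 0, 0], [0, 0, 0]]'

```text
time_s: 24.95
eef_pos: [0.3841, -0.0871, 0.3473]
tcp_rot: [0.015, 0.982, -0.003, 0.187]
contact_force: [-0.2, 0.3, -0.7]
width: 0.0001
grip_force: 0.0
```

Run:
```python
from h import *
s,W=wcloud(); S=cloud(snapshot("scene"))
def prof(P,y,w,lo,hi):
    q=(P.reshape(-1,3)-M)@RM-[-.0975,0,.103]; px=q@PX; pz=q@PZ
    k=(abs(q[:,1]-y)<w)&(px>lo)&(px<hi)&(abs(pz)<.03); return k.sum(),(1000*np.median(pz[k])).round(1)
for P in(W,S):
    print("pulse",prof(P,-.042,.006,-.016,-.004),"start",prof(P,.008,.01,-.015,-.005),"rocker lo/up",prof(P,-.088,.008,-.025,-.018),prof(P,-.088,.008,0,.005))
m=(S.reshape(-1,3)-M)@RM; k=(m[:,0]>-.04)&(m[:,0]<-.02)&(m[:,1]<-.055)&(m[:,1]>-.085); print("lid",np.median(m[k,2]))
delta(pan(-.011,-.042,.009))
```

```text
pulse (np.int64(198), np.float64(9.0)) start (np.int64(264), np.float64(9.2)) rocker lo/up (np.int64(154), np.float64(6.2)) (np.int64(121), np.float64(10.4))
pulse (np.int64(12), np.float64(9.5)) start (np.int64(15), np.float64(9.2)) rocker lo/up (np.int64(11), np.float64(7.0)) (np.int64(6), np.float64(10.8))
lid 0.13558763415160846
t 25.05 tip [ 0.4476 -0.0892  0.1863] z [ 0.367 -0.012 -0.93 ] y [ 0.03   1.    -0.001] F [-0.5 -0.1 -0.5] units [0.1  0.01 4.21]
```

Rocker on, lid shut, pulse key out again, arm clear.

```bash
python3 -c "
from workcell import *
print(job_done())"
```

```text
the job is handed in; nothing more can be done
None
```

I handed the job in at about 25 s: the rocker is on, the lid is latched shut, and the pulse key was held fully in for about 4 s and has sprung back out. The hand-in gave no verdict, and I didn't measure the loose things again at the end, though nothing was seen to move.

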